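Shut the UV curing cabinet and switch its lamps on

ROBOT

A 6-joint arm with a two-finger parallel gripper is mounted at the origin on the work surface. World frame = base frame: x ahead of the robot, y to its left, z up, the work surface at z = 0. Lengths are in m, angles in rad, forces in N, time in s.
With the tool pointing down it reaches from about 0.325 to 0.9 m from the base axis. Payload 6.1 kg.
Tool frame: the origin (TCP) lies midway between the tips of the shut fingers; the grasp point (between the pads) lies 19 mm behind it; x points along the fingers, y is the direction in which the jaws open and shut, and the axes are right-handed (so a half turn about x gives the same grasp; the last joint's range is limited). The gripper opens to 85 mm and grips with 20 to 120 N. Pads are 22 mm wide; open, the fingers measure 114 mm over their backs; the gripper's body (76 mm by 85 mm) begins 54 mm behind the grasp point. The pads swing forward as they close: fully open they stand 13 mm farther back than shut.
Start: joints at [1.066, 0.22, 1.526, -0, 1.395, -0.126], TCP at [0.231, 0.581, 0.231] pointing down, gripper open.
Joint ranges: [-2.98, 2.98], [-0.91, 2.08], [0.09, 2.57], [-1.24, 4.39], [0.2, 2.65], [-2.68, 2.68]. Speed limits (rad/s): [2.57, 2.57, 3.01, 3.14, 3.14, 3.14].

INTERFACE

Orientations are given as a 3x3 rotation matrix whose columns are the frame's x, y, z axes.
In Python, from station import telemetry, read_camera, calibration, order gives the robot as it stands. The module is installed in compiled form; this text tells all that it offers.
- The arm moves only by the tool step_arm, never from a script. Its argument "motion" is a list of rows, each a list of 7 numbers: the opening in per cent of the stroke, from 0 (shut) to 100 (fully open), then the shift along the world's x, y, z in m, then the turn, a rotation vector about the world's x, y, z in degrees. A call has 1 to 12 rows; each row is the pose to reach, as a shift and turn from the pose commanded when the call began; what a row does not reach only later rows make up. A row lasts 1/10 s, in which the tool goes at most 50 mm and 8.59 degrees, less where a joint would pass 70% of its speed; a pose out of reach is approached as far as the arm can. A call with a gripper value outside its range is refused whole. The fingers move at their own pace and stop on an object; "newtons" is the grip in N (left out, the last holds). Time passes only in rows, so rows that repeat a pose let the fingers close. It gives the time, the measured TCP pose, the force and the opening at its end, in the units of the state.
- telemetry.state(): the state, without advancing time (a new reading comes with each control period).
- read_camera(name): name is "scene" or "top"; returns the picture (400x640x3 uint8, red, green, blue); there is no depth.
- calibration(name): a dict with "fx", "fy", "cx", "cy" (pixels), "rvec" (rotation vector, rad) and "tvec" (3), from world to camera coordinates, as OpenCV has them. Camera axes: x right, y down, z forward; pixel columns grow to the right and rows downward; lengths in m; the calibration is good to about 2 mm. A picture is of the moment at which its call begins. calibration takes no time and is no camera call.
- order.hand_in(): hands the job in, once; it reports no verdict.
The state is a dict: "time": time; "q": joint angles; "qd": joint speeds; "joint_efforts": joint torques, N m; "position": TCP position; "eef_rot": TCP orientation; "force": force on the tool from outside, world axes, zero at the start; "torque": the same for the moment, N m; "grip_width": finger opening in m.
Only numpy, scipy, OpenCV 4.12 (cv2) and the standard library are available. Lean on these libraries where they do the work, as an engineer would, in place of code of your own. Each camera call takes 0.05 s, during which the arm holds its last target. There are 200 camera calls.

TASK

The lacquered parts are in the curing cabinet and ready for the lamps. Lift the knuckle of the folding stay past centre to unlock it, and lower the lid until it is fully shut, without letting it drop; only then flip the lamp switch (the long bat) over to on, towards the lid. Leave the short fan switch on, and do not push or knock over the things standing around the cabinet.

Things in the scene. Friction and masses are not known exactly. Their poses are not given: they have to be found in the camera images.
- cure_box: UV curing cabinet fixed on the bench: grey sheet steel, 160 deep (x), 380 wide (y), rim 115 high. Origin: middle of its footprint, on the bench; x points from its front to its back, y to its left, z up; up to 15 degrees askew. Open chamber at y -70 to 190 (two lacquered parts stay in it); control side with flat top, 115 high, at y -190 to -70 mm.
- lid_hinge (a point): Middle of the lid's hinge line, along the chamber's rear rim (parallel to the cabinet's y): x = 80, y = 60, z = 115 mm in the cabinet's frame.
- lid (a joint): Lid hinge, rad: 0 = open as found (95 degrees up, 5 past vertical), grows as it comes down, 1.658 = shut on the rim. Lid: pan 160 x 260 mm, 40 deep, four lamp tubes inside, about 0.55 kg. The hinge is a little stiff (0.22 N m): unlocked, the lid stands by itself while steeper than about 70 degrees; lower down it falls shut unless held.
- lid_handle (a point): Middle of the lid's grab bar: round steel bar 12 thick, 130 long, parallel to the hinge, 40 mm clear of the lid's free edge, on two posts 118 apart. 200 mm from the hinge line along the lid, 14 mm above the rim plane when shut. Lid open: it is the highest part, 313 mm above the bench; shut: 129 mm high, 40 mm in front of the cabinet. It can turn between fingers.
- stay_knuckle (a point): Centre of the folding stay's knuckle (knee): black disc 28 across, 16 mm thick along the cabinet's y, outside the left wall (cabinet y = 204), as found 45 mm above the rim; the disc can turn between fingers on its flat faces. It joins two flat steel arms, 14 wide, 81 mm between pivots. Unlocking moves it to the front and up in a circle about the lower pivot; the lid then comes along.
- stay_pivot (a point): The stay's lower pivot, on the outside of the left wall: x = 0, y = 196, z = 95 mm in the cabinet's frame. The knuckle turns about it at 81 mm radius, in an upright plane parallel to the cabinet's x.
- stay_knee (a joint): Fold of the stay at its knuckle, rad: 0 = locked (knuckle 5 mm behind the straight line between the end pivots, at its stop; the lid cannot be pulled down), 0.12 = dead straight, more = unlocked, folding to the front; about 2.8 with the lid shut. Takes about 3 N at the knuckle. Once past centre it stays where it is left.
- lamp_switch (a joint): Lamp switch, the long bat on the control side's top, rad: 0 = off (as found), leaning 0.35 rad to the cabinet's outer right edge (-y); 0.35 = upright; 0.70 = on, leaning as far to the lid (+y). A spring snaps it to the side it is past centre to; about 3 N at the tip starts it. Pivot at cabinet x = 38, y = -130, z = 119 mm, axis along the cabinet's x.
- lamp_switch_tip (a point): Top end of the lamp switch's bat: round steel bat, 66 mm long from its pivot, thickening from 10 to 17 mm towards the tip.
- fan_switch (a joint): Exhaust-fan switch, the short bat nearer the front on the same top, rad: 0 = on (as found, leaning to the lid), 0.70 = off. Pivot at cabinet x = -40, y = -130, z = 119 mm. To be left on.
- fan_switch_tip (a point): Top end of the fan switch's bat: 34 mm long from its pivot, 7 to 12 mm thick.
- tin_a: Paint tin, yellow with a paper label, 74 mm across, 92 mm high. Origin: centre of its underside. Bystander, as are the following.
- tin_b: Paint tin, bare steel with a paper label, same size. Origin: centre of its underside.
- squeeze_a: Clear squeeze bottle with a white nozzle, 52 mm across, 155 mm high. Origin: centre of its underside.
- squeeze_b: Grey squeeze bottle with a white nozzle, same size. Origin: centre of its underside.
- cups: Stack of paper cups, 78 mm across, 117 mm high. Origin: centre of its underside.
- tape: Roll of orange masking tape lying flat, 90 mm across, 25 mm high. Origin: centre of its underside.
- brush: Brush with a wooden handle, 190 mm long, lying flat in front of the cabinet. Origin near its middle, on the bench.

How it is judged:
By the outcome, as a careful person would: the job done as asked, in the order asked, and still so for the second after the job is handed in, with the robot touching nothing.
It also fails if it takes over 72 s, if anything falls off the work surface, if the arm or the gripper's body presses on something with over 40 N, if the wrist force passes 120 N, or if a joint passes its speed limit or range.

## Working session

There is one attempt and no reset: what is moved stays moved. The work goes in short steps, Python scripts to look and compute and a tool call to move; the robot and the scene stay as the last step left them, time stands still between calls to the robot, and variables do not carry over. Pictures are saved under pics/ and viewed, about 8 in all and at most 12, crops included, and the job is handed in when it is done.

Besides the shell and the picture viewer there is one more tool, called after "Emit:" as name(argument=value, ...), one argument or row to a line, values as JSON. step_arm: Moves the arm, as the interface text tells. Its arguments: {"type":"object","properties":{"motion":{"type":"array"},"newtons":{"type":"number"}},"required":["motion"]}

```bash
mkdir -p pics
cat > h.py <<'E'
import numpy as np, cv2
from station import telemetry, read_camera, calibration, order
def cam(n):
    c=calibration(n); K=np.array([[c['fx'],0,c['cx']],[0,c['fy'],c['cy']],[0,0,1.]])
    return K,np.array(c['rvec'],float).ravel(),np.array(c['tvec'],float).ravel()
def ray(n,u,v):
    K,r,t=cam(n); R=cv2.Rodrigues(r)[0]
    d=R.T@np.linalg.inv(K)@[u,v,1]; return -R.T@t,d
def onz(n,u,v,z):
    o,d=ray(n,u,v); return o+d*(z-o[2])/d[2]
def tri(p,q):  # scene px, top px
    o1,d1=ray('scene',*p);o2,d2=ray('top',*q)
    s=np.linalg.lstsq(np.c_[d1,-d2],o2-o1,rcond=None)[0]
    a,b=o1+d1*s[0],o2+d2*s[1]; return (a+b)/2,np.linalg.norm(a-b)
def proj(n,P):
    K,r,t=cam(n); return cv2.projectPoints(np.atleast_2d(np.array(P,float)),r,t,K,None)[0].reshape(-1,2)
def snap(n,f):
    im=read_camera(n); cv2.imwrite(f'pics/{f}.png',im[:,:,::-1]); return im
E
python3 - <<'E'
from h import *
for n in('scene','top'):
    snap(n,n+'0'); print(n,ray(n,320,200),cam(n)[0][0,0])
print(telemetry.state())
E
```

```text
scene (array([ 1.20261902, -0.04885423,  1.15799295]), array([-0.57713617,  0.06855922, -0.81380373])) 488.21289749057496
top (array([0.31120445, 0.01141698, 1.43123432]), array([ 0.17683831,  0.0176834 , -0.98420493])) 445.1333249057802
{'time': 0.1, 'q': array([ 1.06587251e+00,  2.21209452e-01,  1.52750653e+00,  4.61637767e-05,
        1.39472686e+00, -1.26091506e-01]), 'qd': array([ 1.29538646e-03, -3.20228714e-03, -2.23010248e-03, -1.64840498e-03,
        2.14226196e-03, -2.89261333e-05]), 'joint_efforts': array([ 7.97066114e-04, -4.98233771e+01, -3.90553164e+01, -1.62554365e-04,
        5.52902595e-03,  3.12224273e-06]), 'position': array([0.23085868, 0.58019777, 0.23026493]), 'eef_rot': array([[-9.34787134e-04,  3.69842521e-01,  9.29093987e-01],
       [-1.59731467e-03,  9.29092655e-01, -3.69843598e-01],
       [-9.99998287e-01, -1.82978049e-03, -2.77748978e-04]]), 'force': array([-0.03630066,  0.04698413, -0.42711167]), 'torque': array([-0.00593976, -0.03993784, -0.01266817]), 'grip_width': 0.08522462515070474}
```

View pics/scene0.png

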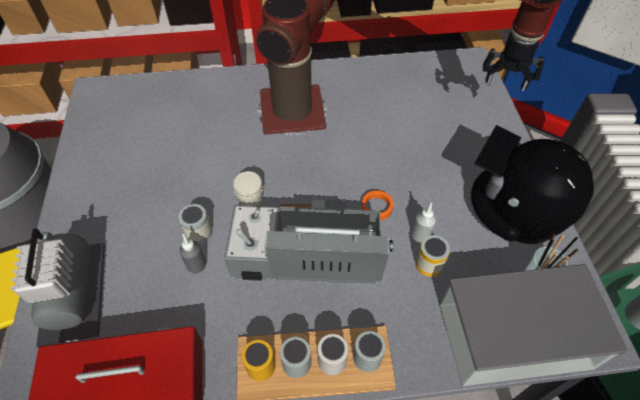

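View pics/top0.png

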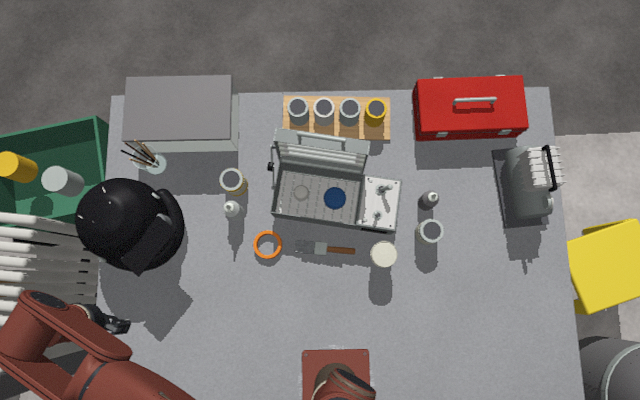

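The scene view looks back at the robot: the cabinet is at (230-390, 200-280), with the knuckle at its left end near (390,245). In the top view (up = +x, left = +y) the cabinet is at (272-402, 130-233), the knuckle near (270,166) and the switches near (380,190) and (380,215). I need zoomed crops for accurate pixel positions.

Run:
```python
from h import *
for n,(x0,y0,w,h) in {'scene':(170,165,280,125),'top':(210,120,240,150)}.items():
    im=cv2.imread(f'pics/{n}0.png')[y0:y0+h,x0:x0+w]
    k=800/w if n=='scene' else 3.3333
    cv2.imwrite(f'pics/{n}0c.png',cv2.resize(im,None,fx=k,fy=k,interpolation=cv2.INTER_CUBIC)); print(n,k)
```

```text
scene 2.857142857142857
top 3.3333
```

View pics/scene0c.png

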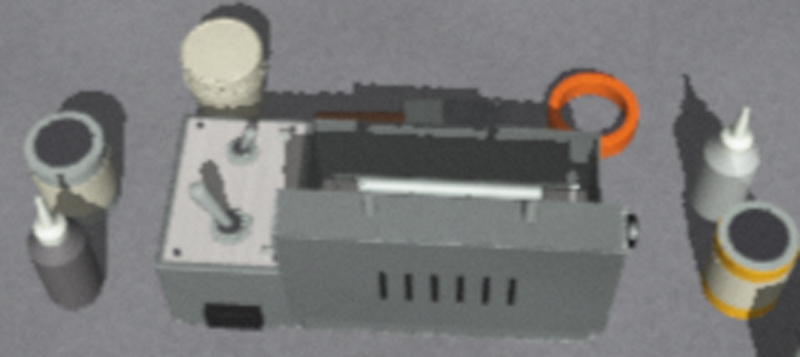

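View pics/top0c.png

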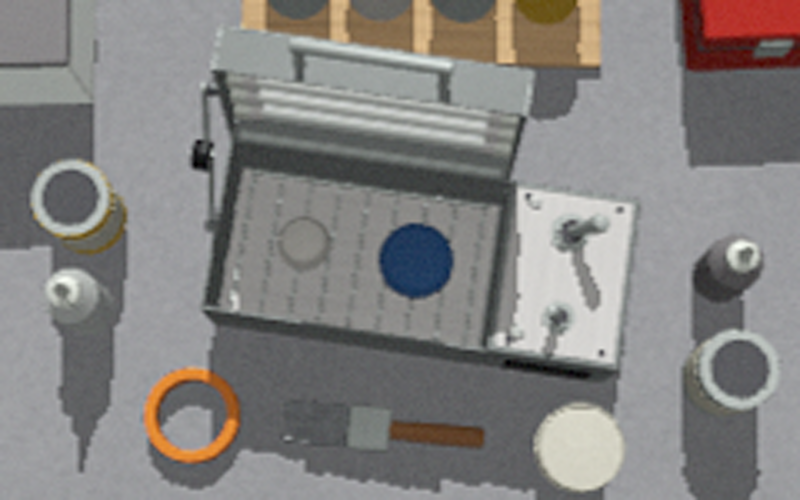

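Crop readings. Top: cabinet corners FL (207,310), FR (618,372), BR (637,203); knuckle (202,154); lamp tip (600,222); fan pivot (557,322). Scene: rim corners BR (160,267), FR (187,117); lamp tip (197,190); knuckle (631,231). I'll fit the cabinet's x, y and yaw to these known points.

```bash
cat >> h.py <<'E'
def C2W(p,P):
    x,y,a=p; P=np.atleast_2d(np.array(P,float)); c,s=np.cos(a),np.sin(a)
    return np.c_[x+c*P[:,0]-s*P[:,1], y+s*P[:,0]+c*P[:,1], P[:,2]]
E
python3 - <<'E'
from h import *
from scipy.optimize import least_squares
T=lambda u,v:(210+(u+.5)/3.3333-.5,120+(v+.5)/3.3333-.5)
S=lambda u,v:(170+(u+.5)/2.85714-.5,165+(v+.5)/2.85714-.5)
kx=np.sqrt(81**2-65**2)/1000; s=66*np.sin(.35)/1e3; c=66*np.cos(.35)/1e3
lid=lambda d,y,h:(0.08+d*np.cos(np.radians(85))+h*np.sin(np.radians(85))*-0,y,.115+d*np.sin(np.radians(85)))
obs=[('top',T(207,310),(-.08,.19,.115)),('top',T(618,372),(-.08,-.19,.115)),('top',T(637,203),(.08,-.19,.115)),
('scene',S(160,267),(.08,-.19,.115)),('scene',S(187,117),(-.08,-.19,.115)),
('top',T(202,154),(kx,.204,.160)),('scene',S(631,231),(kx,.204,.160)),
('top',T(600,222),(.038,-.13-s,.119+c)),('scene',S(197,190),(.038,-.13-s,.119+c))]
f=lambda p:np.concatenate([proj(n,C2W(p,[m]))[0]-px for n,px,m in obs])
r=least_squares(f,[.6,.05,0],loss='soft_l1'); p=r.x; print(p,np.degrees(p[2])); print(f(p).reshape(-1,2).round(1))
np.save('p.npy',p)
for nm,a,b in [('knuckle',S(631,231),T(202,154)),('lamptip',S(197,190),T(600,222)),('BR',S(160,267),T(637,203)),('FR',S(187,117),T(618,372))]:print(nm,tri(a,b))
print('handle top',onz('top',*T(378,59),.313),'scene',onz('scene',*S(450,188),.313))
for nm,q,z in [('tin_a',T(70,198),.092),('sqA',T(66,290),.155),('tape',T(192,415),.025),('cups',T(580,447),.117),('sqB',T(743,254),.155),('tinB',T(738,370),.092)]:print(nm,onz('top',*q,z).round(3))
M={'knuckle':(kx,.204,.16),'spiv':(0,.196,.095),'hinge':(.08,.06,.115),'lamptip':(.038,-.13-s,.119+c),'lamppiv':(.038,-.13,.119),'fantip':(-.04,-.13+.0117,.151),'handleopen':(.0626,.06,.313),'handleshut':(-.12,.06,.129)}
for k,v in M.items():print(k,C2W(p,[v])[0].round(4))
E
```

```text
[ 0.56154067 -0.01005164 -0.1714901 ] -9.825658831355495
[[-3.6 -0.9]
 [-0.8 -0.4]
 [ 0.2 -1.7]
 [-1.2  0.3]
 [-0.5 -1.3]
 [-1.2  0.3]
 [-1.  -0.5]
 [ 0.1 -0.4]
 [ 0.1 -1.3]]
knuckle (array([0.64524105, 0.18193354, 0.15963843]), np.float64(0.0056302895215948005))
lamptip (array([ 0.57303829, -0.16754812,  0.17552462]), np.float64(0.0006173687536585233))
BR (array([ 0.60391109, -0.21008614,  0.10893276]), np.float64(0.00218058695167715))
FR (array([ 0.44984693, -0.18500476,  0.10865661]), np.float64(0.0035221492551419397))
handle top [0.67864106 0.02081422 0.313     ] scene [0.68084025 0.02781598 0.313     ]
tin_a [0.623 0.31  0.092]
sqA [0.526 0.298 0.155]
tape [0.426 0.205 0.025]
cups [ 0.383 -0.149  0.117]
sqB [ 0.546 -0.294  0.155]
tinB [ 0.451 -0.298  0.092]
knuckle [0.644  0.1827 0.16  ]
spiv [0.595  0.1831 0.095 ]
hinge [0.6506 0.0354 0.115 ]
lamptip [ 0.5729 -0.1669  0.181 ]
lamppiv [ 0.5768 -0.1446  0.119 ]
fantip [ 0.5019 -0.1198  0.151 ]
handleopen [0.6335 0.0384 0.313 ]
handleshut [0.4535 0.0695 0.129 ]
```

The fit agrees with triangulation: knuckle z is 0.1596 against 0.160, and the handle is within a few mm of where a 95° lid puts it. Next I work out the stay's four-bar linkage and the pose for gripping the knuckle.

```bash
cat >> h.py <<'E'
from scipy.spatial.transform import Rotation as Ro
p=np.load('p.npy'); a=p[2]
def W(P): return C2W(p,[P])[0]
def tool(tilt,jaw):  # tilt: deg below horizontal, pointing to cabinet +x; jaw 'y' or 'x'
    t=np.radians(tilt); x=np.array([np.cos(t),0,-np.sin(t)])
    y=np.array([0,1.,0]) if jaw=='y' else np.array([np.sin(t),0,np.cos(t)])
    return Ro.from_euler('z',a).as_matrix()@np.c_[x,y,np.cross(x,y)]
def turn(Rt,R0): return Ro.from_matrix(Rt@R0.T).as_rotvec(degrees=True)
def lidpt(th,d,h):  # th = lid joint
    e=np.radians(95)-th; return np.array([.08-d*np.cos(e)+h*np.sin(e),.115+d*np.sin(e)+h*np.cos(e)])
def knuckle(th):
    u=lidpt(th,.1157,-.0018); l=np.array([0,.095]); v=u-l; D=np.hypot(*v); e=v/D
    hh=np.sqrt(max(.081**2-D*D/4,0)); return (u+l)/2+hh*np.array([-e[1],e[0]]), 0.12+2*np.arccos(min(D/.162,1))
E
python3 - <<'E'
from h import *
s=telemetry.state(); print('grab turn',turn(tool(45,'y'),s['eef_rot']).round(1), s['position'])
t=tool(45,'y')[:,0]; k=(np.sqrt(81**2-65**2)/1e3,.204,.160)
print('pre TCP',W(k)-.09*t,'grip TCP',W(k)+.014*t,'t',t)
for th in [.01,.03,.06,.1,.15,.2,.25,.3,.35]:
    q,kn=knuckle(th); h=lidpt(th,.2,.014)
    print(th,'knee %.2f'%kn,q.round(4),'dworld',(W((q[0],.204,q[1]))-W(k)).round(4),'handle',W((h[0],.06,h[1])).round(4))
E
```

```text
grab turn [-12.2 -43.4  11.3] [0.23085868 0.58019777 0.23026493]
pre TCP [0.58127054 0.19356823 0.22363961] grip TCP [0.65373094 0.18101872 0.15010051] t [ 0.69673464 -0.12066832 -0.70710678]
0.01 knee 0.33 [0.0364 0.1674] dworld [-0.0118  0.002   0.0074] handle [0.6796 0.0304 0.3133]
0.03 knee 0.44 [0.0315 0.1696] dworld [-0.0165  0.0029  0.0096] handle [0.6757 0.0311 0.3139]
0.06 knee 0.55 [0.0258 0.1718] dworld [-0.0222  0.0039  0.0118] handle [0.6698 0.0321 0.3145]
0.1 knee 0.67 [0.0191 0.1737] dworld [-0.0288  0.005   0.0137] handle [0.6619 0.0335 0.3152]
0.15 knee 0.80 [0.0117 0.1752] dworld [-0.0361  0.0063  0.0152] handle [0.652  0.0352 0.3155]
0.2 knee 0.90 [0.0047 0.1759] dworld [-0.043   0.0074  0.0159] handle [0.6421 0.0369 0.3153]
0.25 knee 1.00 [-0.0019  0.176 ] dworld [-0.0495  0.0086  0.016 ] handle [0.6323 0.0386 0.3146]
0.3 knee 1.09 [-0.0082  0.1756] dworld [-0.0557  0.0096  0.0156] handle [0.6225 0.0403 0.3134]
0.35 knee 1.18 [-0.0143  0.1747] dworld [-0.0617  0.0107  0.0147] handle [0.6127 0.042  0.3118]
```

Emit:
step_arm(
  motion=[
    [50,0.04,-0.04,0.04,0,0,0],
    [50,0.07,-0.07,0.07,-2,-7,2],
    [50,0.1,-0.11,0.08,-4,-14,4],
    [50,0.13,-0.14,0.08,-6,-21,5],
    [50,0.16,-0.18,0.08,-8,-28,7],
    [50,0.19,-0.21,0.08,-10,-36,9],
    [50,0.22,-0.24,0.08,-12.2,-43.4,11.3],
    [50,0.25,-0.28,0.08,-12.2,-43.4,11.3],
    [50,0.28,-0.32,0.08,-12.2,-43.4,11.3],
    [50,0.31,-0.35,0.06,-12.2,-43.4,11.3],
    [50,0.335,-0.375,0.03,-12.2,-43.4,11.3],
    [50,0.35,-0.387,-0.007,-12.2,-43.4,11.3],
  ],
)

```text
time: 1.3
position: [0.5832, 0.1915, 0.2255]
eef_rot: [[0.699, 0.172, 0.694], [-0.12, 0.985, -0.123], [-0.705, 0.003, 0.709]]
force: [0.6, 0.0, 0.3]
grip_width: 0.0426
```

Emit:
step_arm(
  motion=[
    [50,0,0,0,0,0,0],
    [50,0,0,0,0,0,0],
  ],
)

```text
time: 1.5
position: [0.5806, 0.193, 0.2231]
eef_rot: [[0.695, 0.171, 0.698], [-0.121, 0.985, -0.12], [-0.709, -0.001, 0.706]]
force: [-0.2, 0.1, 0.6]
grip_width: 0.0427
```

Run:
```python
from h import *
s=telemetry.state(); k=(np.sqrt(81**2-65**2)/1e3,.204,.160)
t=tool(45,'y')[:,0]; print(s['position'],(s['eef_rot']-tool(45,'y')).round(3)); print('to grip',W(k)+.014*t-s['position'],s['grip_width'],s['q'].round(2))
A=snap('scene','scene1')[200:290,330:450];B=snap('top','top1')[110:200,210:330]
cv2.imwrite('pics/c1.png',np.hstack([cv2.resize(x,(400,300),interpolation=cv2.INTER_CUBIC) for x in(A,B)])[:,:,::-1])
```

```text
[0.58061874 0.19296493 0.22310021] [[-0.002  0.     0.002]
 [-0.001 -0.     0.   ]
 [-0.002 -0.001 -0.002]]
to grip [ 0.07311221 -0.01194621 -0.07299971] 0.04267681834557821 [ 0.4  -0.18  2.14 -0.73  0.61 -0.51]
```

View pics/c1.png

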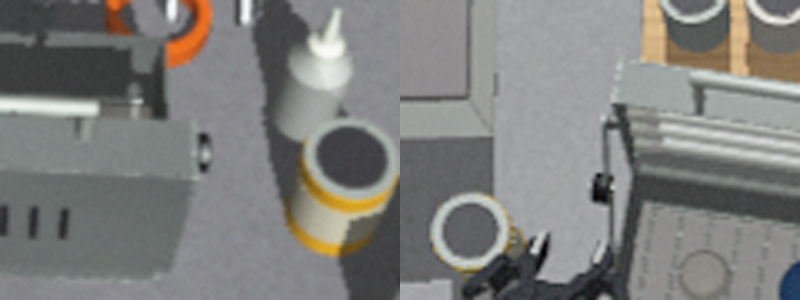

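The top crop shows the knuckle disc at about (270.6,166.1) px, unmoved, with the fingers straddling its line. The model is within about 2 mm, so I go in.

Emit:
step_arm(
  motion=[
    [50,0.02,-0.003,-0.02,0,0,0],
    [50,0.04,-0.006,-0.04,0,0,0],
    [50,0.06,-0.01,-0.06,0,0,0],
    [50,0.073,-0.012,-0.073,0,0,0],
    [50,0.073,-0.012,-0.073,0,0,0],
    [10,0.073,-0.012,-0.073,0,0,0],
    [10,0.073,-0.012,-0.073,0,0,0],
    [10,0.073,-0.012,-0.073,0,0,0],
    [10,0.073,-0.012,-0.073,0,0,0],
  ],
  newtons=30,
)

```text
time: 2.5
position: [0.6536, 0.1786, 0.1534]
eef_rot: [[0.696, 0.175, 0.696], [-0.127, 0.985, -0.12], [-0.706, -0.005, 0.708]]
force: [-5.0, -13.7, 6.5]
grip_width: 0.0167
```

Emit:
step_arm(
  motion=[
    [10,-0.004,-0.002,0.005,0,0,0],
    [10,-0.008,-0.001,0.007,0,0,0],
    [10,-0.012,-0.001,0.009,0,0,0],
    [10,-0.016,0.0,0.011,0,0,0],
    [10,-0.02,0.001,0.013,0,0,0],
    [10,-0.024,0.002,0.014,0,0,0],
    [10,-0.029,0.003,0.015,0,0,0],
    [10,-0.033,0.004,0.016,0,0,0],
    [10,-0.038,0.005,0.017,0,0,0],
    [10,-0.043,0.005,0.017,0,0,0],
    [10,-0.043,0.005,0.017,0,0,0],
  ],
)

```text
time: 3.6
position: [0.6103, 0.186, 0.1685]
eef_rot: [[0.697, 0.171, 0.697], [-0.121, 0.985, -0.12], [-0.707, -0.001, 0.707]]
force: [1.8, -6.5, -2.2]
grip_width: 0.0166
```

Run:
```python
from h import *
print({k:v for k,v in telemetry.state().items() if k in('time','position','force','grip_width')})
A=snap('scene','scene2')[180:290,220:420];B=snap('top','top2')[120:230,220:420]
cv2.imwrite('pics/c2.png',np.hstack([cv2.resize(x,(400,220),interpolation=cv2.INTER_CUBIC) for x in(A,B)])[:,:,::-1])
```

```text
{'time': 3.6, 'position': array([0.61030527, 0.18604355, 0.16852872]), 'force': array([ 1.78121364, -6.54965071, -2.24016974]), 'grip_width': 0.016622586326557377}
```

View pics/c2.png

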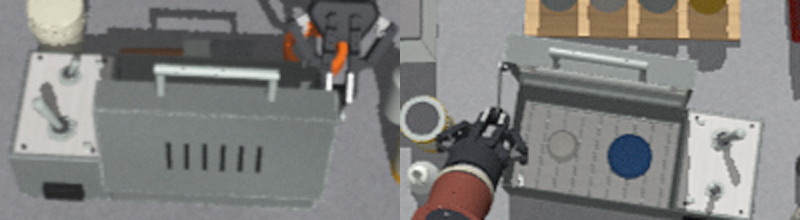

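The lid has come forward and the knuckle is past centre. The handle's midpoint is at about (328.5,216) in scene and (319.3,149.2) in top. I release and back out.

Emit:
step_arm(
  motion=[
    [35,0,0,0,0,0,0],
    [50,0,0,0,0,0,0],
    [50,0,0,0,0,0,0],
    [50,-0.02,0.003,0.02,0,0,0],
    [50,-0.05,0.009,0.05,0,0,0],
    [50,-0.08,0.014,0.08,0,0,0],
    [50,-0.1,0.017,0.12,0,0,0],
    [50,-0.1,0.017,0.16,0,0,0],
    [50,-0.1,0.017,0.2,0,0,0],
    [50,-0.1,0.017,0.22,0,0,0],
    [50,-0.1,0.017,0.22,0,0,0],
  ],
)

```text
time: 4.8
position: [0.5123, 0.2049, 0.3946]
eef_rot: [[0.703, 0.168, 0.691], [-0.116, 0.986, -0.123], [-0.702, 0.006, 0.713]]
force: [0.6, 0.4, -0.2]
grip_width: 0.0427
```

Run:
```python
from h import *
print('handle tri (held)',tri((328.5,216),(319.3,149.2)))
A=snap('scene','scene3')[180:290,220:420];B=snap('top','top3')[120:230,220:420]
cv2.imwrite('pics/c3.png',np.vstack([cv2.resize(x,(540,297),interpolation=cv2.INTER_CUBIC) for x in(A,B)])[:,:,::-1])
s=telemetry.state(); print(s['position'],'turn',turn(tool(90,'x'),s['eef_rot']).round(1), turn(tool(90,'x')@np.diag([1,-1,-1]),s['eef_rot']).round(1))
```

```text
handle tri (held) (array([0.64655636, 0.03303648, 0.31394612]), np.float64(0.0038191701593252173))
[0.5109444  0.20396218 0.38828628] turn [ 40.6  28.8 -85. ] [-28.8  40.6  84.9]
```

View pics/c3.png

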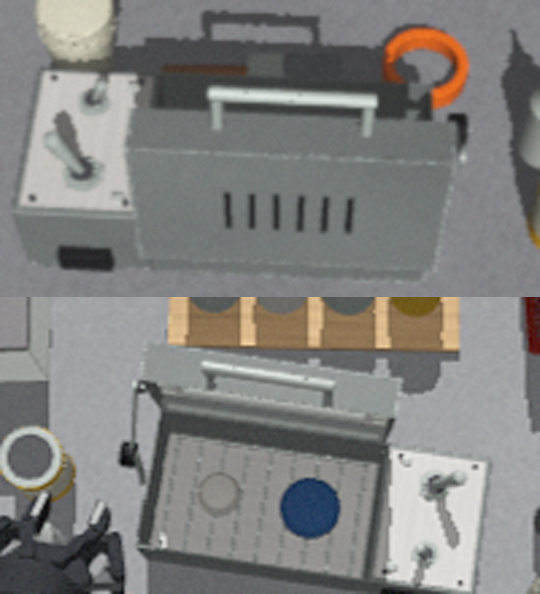

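Handle midpoint: (328.3,215.9) scene and (320,148.9) top, giving (0.647, 0.033, 0.314). That is unchanged since release, so the lid stands by itself. Now I turn the tool to point down with the jaws across the bar.

Emit:
step_arm(
  motion=[
    [60,0,0,0.01,3.4,2.4,-7.1],
    [60,0.01,-0.01,0.02,6.8,4.8,-14.2],
    [60,0.02,-0.03,0.02,10.2,7.2,-21.3],
    [60,0.03,-0.05,0.02,13.5,9.6,-28.3],
    [60,0.05,-0.07,0.02,16.9,12,-35.4],
    [60,0.07,-0.09,0.02,20.3,14.4,-42.5],
    [60,0.09,-0.11,0.02,23.7,16.8,-49.6],
    [60,0.11,-0.13,0.02,27.1,19.2,-56.7],
    [60,0.12,-0.15,0.02,30.5,21.6,-63.8],
    [60,0.13,-0.16,0.02,33.8,24,-70.8],
    [60,0.136,-0.171,0.02,37.2,26.4,-77.9],
    [60,0.136,-0.171,0.012,40.6,28.8,-85],
  ],
)

```text
time: 6.1
position: [0.6477, 0.0311, 0.3981]
eef_rot: [[-0.006, 0.984, -0.178], [0.002, -0.178, -0.984], [-1.0, -0.006, -0.001]]
force: [-0.6, -0.0, 0.2]
grip_width: 0.0512
```

Emit:
step_arm(
  motion=[
    [60,0,0,0,0,0,0],
    [60,0,0,0,0,0,0],
  ],
)

```text
time: 6.3
position: [0.6468, 0.0324, 0.3977]
eef_rot: [[-0.005, 0.986, -0.168], [-0.0, -0.168, -0.986], [-1.0, -0.005, 0.001]]
force: [-0.4, -0.0, 0.2]
grip_width: 0.0512
```

Run:
```python
from h import *
s=telemetry.state(); print(s['position'],'turn left',turn(tool(90,'x'),s['eef_rot']).round(1),s['q'].round(2))
th=.18
print('to grip',np.array([.6465,.0335,.314-.017])-s['position'])
h0=lidpt(th,.2,.014);h0=W((h0[0],.06,h0[1]));print(h0)
for x in np.linspace(th,1.658,25):
    h=lidpt(x,.2,.014); print(round(x,2),(W((h[0],.06,h[1]))-h0).round(3))
```

```text
[0.6468027  0.03235912 0.39770274] turn left [ 0.  -0.3 -0.1] [-0.07  0.23  1.21 -0.    1.71  0.1 ]
to grip [-0.0003027   0.00114088 -0.10070274]
[0.64609314 0.03619783 0.31543707]
0.18 [0. 0. 0.]
0.24 [-0.012  0.002 -0.001]
0.3 [-0.024  0.004 -0.002]
0.36 [-0.036  0.006 -0.004]
0.43 [-0.048  0.008 -0.007]
0.49 [-0.06   0.01  -0.011]
0.55 [-0.071  0.012 -0.015]
0.61 [-0.082  0.014 -0.02 ]
0.67 [-0.093  0.016 -0.026]
0.73 [-0.103  0.018 -0.032]
0.8 [-0.113  0.02  -0.039]
0.86 [-0.123  0.021 -0.047]
0.92 [-0.132  0.023 -0.055]
0.98 [-0.14   0.024 -0.064]
1.04 [-0.148  0.026 -0.073]
1.1 [-0.156  0.027 -0.083]
1.17 [-0.163  0.028 -0.093]
1.23 [-0.169  0.029 -0.104]
1.29 [-0.174  0.03  -0.115]
1.35 [-0.179  0.031 -0.126]
1.41 [-0.183  0.032 -0.138]
1.47 [-0.187  0.032 -0.15 ]
1.53 [-0.189  0.033 -0.162]
1.6 [-0.191  0.033 -0.174]
1.66 [-0.193  0.033 -0.186]
```

Emit:
step_arm(
  motion=[
    [60,0,0.001,-0.03,0,0,0],
    [60,0,0.001,-0.06,0,0,0],
    [60,0,0.001,-0.09,0,0,0],
    [60,0,0.001,-0.102,0,0,0],
    [60,0,0.001,-0.102,0,0,0],
    [5,0,0.001,-0.102,0,0,0],
    [5,0,0.001,-0.102,0,0,0],
    [5,0,0.001,-0.102,0,0,0],
    [5,0,0.001,-0.102,0,0,0],
    [5,0,0.001,-0.102,0,0,0],
  ],
  newtons=40,
)

```text
time: 7.3
position: [0.6481, 0.0337, 0.3007]
eef_rot: [[0.002, 0.985, -0.171], [0.001, -0.171, -0.985], [-1.0, 0.002, -0.001]]
force: [-0.5, 0.3, 6.1]
grip_width: 0.0106
```

Emit:
step_arm(
  motion=[
    [5,0,0,0,0,0,0],
    [5,0,0,0,0,0,0],
    [5,0,0,0,0,0,0],
  ],
)

```text
time: 7.6
position: [0.648, 0.0337, 0.3007]
eef_rot: [[0.002, 0.985, -0.171], [0.001, -0.171, -0.985], [-1.0, 0.002, -0.001]]
force: [-0.8, 0.8, 6.3]
grip_width: 0.0102
```

Emit:
step_arm(
  motion=[
    [5,-0.006,0.001,0.004,0,0,0],
    [5,-0.012,0.002,0.003,0,0,0],
    [5,-0.018,0.003,0.003,0,0,0],
    [5,-0.024,0.004,0.002,0,0,0],
    [5,-0.03,0.005,0.001,0,0,0],
    [5,-0.036,0.006,0.0,0,0,0],
    [5,-0.042,0.007,-0.001,0,0,0],
    [5,-0.048,0.008,-0.003,0,0,0],
    [5,-0.054,0.009,-0.005,0,0,0],
    [5,-0.06,0.01,-0.007,0,0,0],
    [5,-0.06,0.01,-0.007,0,0,0],
  ],
)

```text
time: 8.7
position: [0.5863, 0.0444, 0.2914]
eef_rot: [[-0.002, 0.985, -0.17], [0.001, -0.17, -0.985], [-1.0, -0.002, -0.001]]
force: [2.0, 3.7, -5.5]
grip_width: 0.0102
```

Run:
```python
from h import *
A=snap('scene','scene4')[180:290,220:420]
cv2.imwrite('pics/c4.png',cv2.resize(A,(600,330),interpolation=cv2.INTER_CUBIC)[:,:,::-1])
s=telemetry.state();print(s['position'],s['force'],s['torque'])
```

```text
[0.58640698 0.04435305 0.29146974] [ 1.8418719   4.80245032 -5.10010027] [ 0.66416224 -0.41179302  0.00294155]
```

View pics/c4.png

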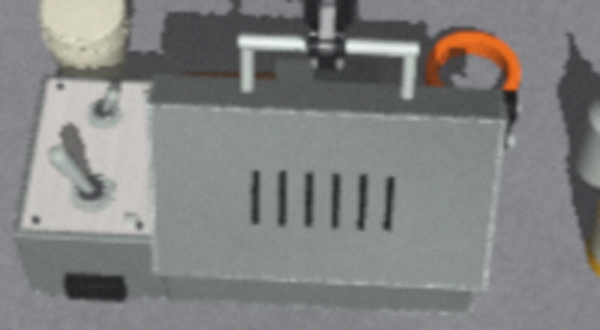

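The lid follows: the bar, at about (330,45) in the crop, is held between the fingers. I carry on along the arc.

Emit:
step_arm(
  motion=[
    [5,-0.006,0.001,-0.002,0,0,0],
    [5,-0.011,0.002,-0.004,0,0,0],
    [5,-0.017,0.003,-0.006,0,0,0],
    [5,-0.022,0.004,-0.009,0,0,0],
    [5,-0.028,0.005,-0.012,0,0,0],
    [5,-0.033,0.006,-0.015,0,0,0],
    [5,-0.038,0.007,-0.018,0,0,0],
    [5,-0.043,0.007,-0.021,0,0,0],
    [5,-0.048,0.008,-0.024,0,0,0],
    [5,-0.053,0.009,-0.028,0,0,0],
    [5,-0.058,0.01,-0.032,0,0,0],
    [5,-0.063,0.011,-0.036,0,0,0],
  ],
)

```text
time: 9.95
position: [0.524, 0.0552, 0.2556]
eef_rot: [[-0.001, 0.985, -0.171], [0.001, -0.171, -0.985], [-1.0, -0.001, -0.001]]
force: [1.3, 4.0, 0.8]
grip_width: 0.0104
```

Emit:
step_arm(
  motion=[
    [5,-0.005,0.001,-0.004,0,0,0],
    [5,-0.009,0.002,-0.008,0,0,0],
    [5,-0.013,0.002,-0.012,0,0,0],
    [5,-0.017,0.003,-0.017,0,0,0],
    [5,-0.021,0.004,-0.021,0,0,0],
    [5,-0.025,0.005,-0.026,0,0,0],
    [5,-0.029,0.005,-0.031,0,0,0],
    [5,-0.033,0.006,-0.036,0,0,0],
    [5,-0.037,0.007,-0.041,0,0,0],
    [5,-0.04,0.007,-0.046,0,0,0],
    [5,-0.043,0.007,-0.051,0,0,0],
    [5,-0.046,0.008,-0.057,0,0,0],
  ],
)

```text
time: 11.15
position: [0.4776, 0.063, 0.1979]
eef_rot: [[-0.002, 0.985, -0.171], [0.001, -0.171, -0.985], [-1.0, -0.003, -0.001]]
force: [-0.1, 3.1, 1.6]
grip_width: 0.01
```

Emit:
step_arm(
  motion=[
    [5,-0.003,0.0,-0.005,0,0,0],
    [5,-0.005,0.001,-0.011,0,0,0],
    [5,-0.008,0.001,-0.016,0,0,0],
    [5,-0.01,0.002,-0.022,0,0,0],
    [5,-0.012,0.002,-0.028,0,0,0],
    [5,-0.014,0.003,-0.034,0,0,0],
    [5,-0.016,0.003,-0.04,0,0,0],
    [5,-0.018,0.003,-0.046,0,0,0],
    [5,-0.019,0.003,-0.052,0,0,0],
    [5,-0.02,0.004,-0.058,0,0,0],
    [5,-0.021,0.004,-0.064,0,0,0],
    [5,-0.022,0.004,-0.07,0,0,0],
  ],
)

```text
time: 12.35
position: [0.4551, 0.0667, 0.1272]
eef_rot: [[-0.004, 0.985, -0.171], [0.001, -0.171, -0.985], [-1.0, -0.004, 0.0]]
force: [-4.7, 3.8, -0.9]
grip_width: 0.0103
```

Emit:
step_arm(
  motion=[
    [5,0.0,0.0,-0.003,0,0,0],
    [5,-0.001,0,-0.006,0,0,0],
    [5,-0.001,0,-0.009,0,0,0],
    [5,-0.001,0,-0.012,0,0,0],
    [5,-0.001,0,-0.015,0,0,0],
    [5,-0.001,0,-0.018,0,0,0],
    [5,-0.001,0,-0.018,0,0,0],
  ],
)

```text
time: 13.05
position: [0.4538, 0.067, 0.1133]
eef_rot: [[-0.006, 0.985, -0.17], [0.001, -0.17, -0.985], [-1.0, -0.006, 0.0]]
force: [-22.7, 3.2, 35.0]
grip_width: 0.0103
```

Force is 35 N up at handle height, so the lid has seated. I relax the hold, release with a small opening and rise.

Emit:
step_arm(
  motion=[
    [5,-0.003,0,0.002,0,0,0],
    [5,-0.003,0,0.002,0,0,0],
    [35,-0.003,0,0.002,0,0,0],
    [35,-0.003,0,0.002,0,0,0],
    [35,-0.003,0,0.002,0,0,0],
    [35,-0.003,0,0.02,0,0,0],
    [35,-0.003,0,0.05,0,0,0],
    [35,-0.003,0,0.08,0,0,0],
    [35,-0.003,0,0.11,0,0,0],
    [35,-0.003,0,0.14,0,0,0],
    [35,-0.003,0,0.16,0,0,0],
    [35,-0.003,0,0.16,0,0,0],
  ],
)

```text
time: 14.25
position: [0.4539, 0.0663, 0.2734]
eef_rot: [[0.004, 0.985, -0.171], [-0.0, -0.171, -0.985], [-1.0, 0.004, -0.001]]
force: [0.3, -0.3, -0.7]
grip_width: 0.0298
```

Run:
```python
from h import *
A=snap('scene','scene5')[170:290,200:420];B=snap('top','top5')[120:240,230:450]
cv2.imwrite('pics/c5.png',np.vstack([cv2.resize(x,(550,300),interpolation=cv2.INTER_CUBIC) for x in(A,B)])[:,:,::-1])
s=telemetry.state();print(s['position'],s['force'],s['q'].round(2))
for n in('scene','top'):
  for nm,P in {'bar':(-.12,.06,.129),'barL':(-.12,.125,.129),'barR':(-.12,-.005,.129),'lamp':(.038,-.1526,.181)}.items():
    q=proj(n,W(P))[0]; o=(200,170) if n=='scene' else(230,120); c=(q-o)*2.5+([0,300] if n=='top' else 0); print(n,nm,q.round(1),c.round(0))
```

```text
[0.45207534 0.06643246 0.26974807] [-0.46698364 -0.99746217 -0.95005612] [-0.03 -0.22  1.89  0.    1.47  0.14]
scene bar [331.2 192.9] [328.  57.]
scene barL [356.  193.9] [390.  60.]
scene barR [306.4 191.8] [266.  55.]
scene lamp [238.7 229.9] [ 97. 150.]
top bar [308.7 231. ] [197. 577.]
top barL [286.9 227.6] [142. 569.]
top barR [330.6 234.3] [251. 586.]
top lamp [389.8 185.9] [399. 465.]
```

View pics/c5.png

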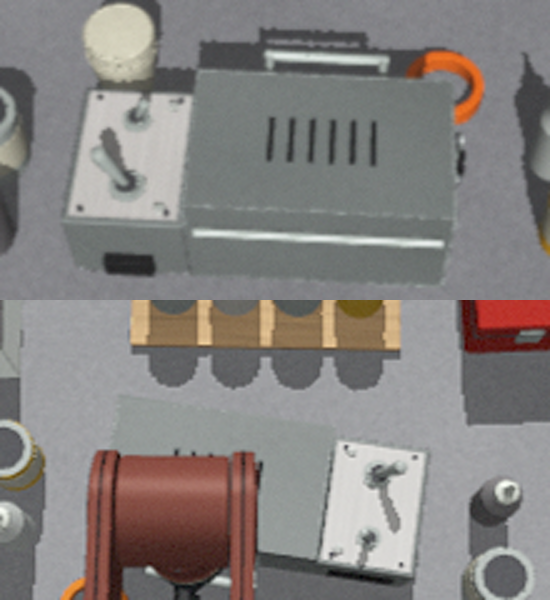

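The scene crop shows the lid flat, with its bar from (266,57) to (388,64), where a shut lid should put it. The fan bat still leans to the lid and the lamp bat outward. Next: fingers shut, over to the outer side of the lamp bat, and down.

Emit:
step_arm(
  motion=[
    [0,0.015,-0.035,0.01,0,0,0],
    [0,0.03,-0.07,0.01,0,0,0],
    [0,0.045,-0.11,0.01,0,0,0],
    [0,0.06,-0.15,0.01,0,0,0],
    [0,0.08,-0.19,0.01,0,0,0],
    [0,0.1,-0.23,0.01,0,0,0],
    [0,0.115,-0.267,0,0,0,0],
    [0,0.115,-0.267,0,0,0,0],
    [0,0.115,-0.267,-0.03,0,0,0],
    [0,0.115,-0.267,-0.065,0,0,0],
    [0,0.115,-0.267,-0.105,0,0,0],
    [0,0.115,-0.267,-0.105,0,0,0],
  ],
  newtons=40,
)

```text
time: 15.55
position: [0.5619, -0.1974, 0.1568]
eef_rot: [[-0.015, 0.985, -0.171], [0.007, -0.171, -0.985], [-1.0, -0.016, -0.005]]
force: [-1.5, 0.4, -0.4]
grip_width: -0.0002
```

Emit:
step_arm(
  motion=[
    [0,0,0,0.002,0,0,0],
    [0,0,0,0.002,0,0,0],
    [0,0.001,0.007,0.002,0,0,0],
    [0,0.0025,0.014,0.002,0,0,0],
    [0,0.0035,0.021,0.002,0,0,0],
    [0,0.005,0.028,0.002,0,0,0],
    [0,0.006,0.035,0.002,0,0,0],
    [0,0.007,0.042,0.002,0,0,0],
    [0,0.0085,0.049,0.002,0,0,0],
    [0,0.0095,0.054,0.002,0,0,0],
    [0,0.0095,0.054,0.002,0,0,0],
  ],
)

```text
time: 16.65
position: [0.5762, -0.147, 0.1669]
eef_rot: [[-0.003, 0.985, -0.17], [-0.002, -0.17, -0.985], [-1.0, -0.003, 0.003]]
force: [-1.6, -5.3, -0.8]
grip_width: 0.0003
```

Emit:
step_arm(
  motion=[
    [0,-0.003,-0.02,0,0,0,0],
    [0,-0.006,-0.035,0,0,0,0],
    [0,-0.006,-0.035,0.04,0,0,0],
    [0,-0.006,-0.035,0.08,0,0,0],
    [0,-0.02,-0.035,0.12,0,0,0],
    [0,-0.06,-0.035,0.14,0,0,0],
    [0,-0.1,-0.035,0.14,0,0,0],
    [0,-0.14,-0.035,0.14,0,0,0],
    [0,-0.16,-0.035,0.14,0,0,0],
    [0,-0.16,-0.035,0.14,0,0,0],
  ],
)

```text
time: 17.65
position: [0.415, -0.1815, 0.3078]
eef_rot: [[-0.001, 0.985, -0.173], [-0.0, -0.173, -0.985], [-1.0, -0.001, 0.0]]
force: [0.6, 0.4, -0.3]
grip_width: -0.0001
```

Run:
```python
from h import *
A=snap('scene','scene6')[165:290,170:450];B=snap('top','top6')[120:270,210:450]
cv2.imwrite('pics/c6.png',np.vstack([cv2.resize(A,(640,286),interpolation=cv2.INTER_CUBIC),cv2.resize(B,(640,300))[:300]])[:,:,::-1])
s=telemetry.state();print(s['time'],s['position'],s['force'])
```

```text
17.75 [ 0.41691488 -0.18161575  0.30768982] [0.44133342 0.15987674 0.52649046]
```

View pics/c6.png

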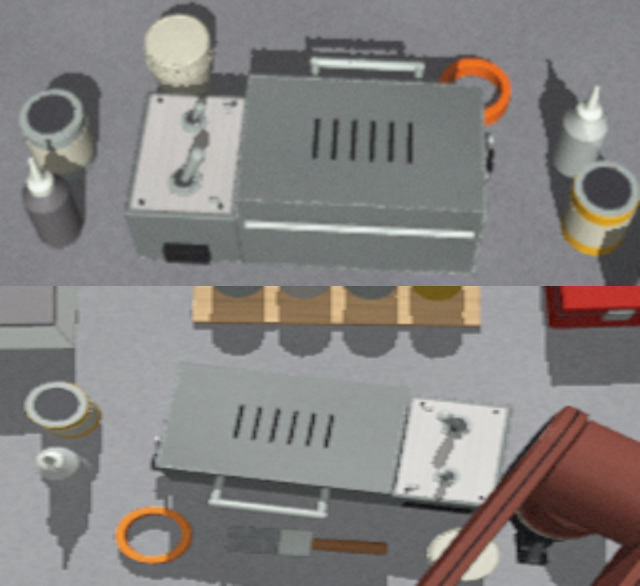

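The lamp bat now leans to the lid in the scene crop ((185,180) to (198,150)), the fan bat still leans to the lid, and the lid is flat. A last numeric check before handing in.

Run:
```python
from h import *
P,g=tri((331,194.5),(310.9,229.8)); print('bar',P,g,'expected',W((-.12,.06,.129)))
print('lamp on tip px',proj('scene',W((.038,-.1074,.181))),'seen',170+198/2.2857,165+150/2.2857)
a=cv2.imread('pics/scene0.png').astype(int);b=cv2.imread('pics/scene6.png').astype(int)
for nm,(x,y,w,h) in {'cups':(230,170,35,28),'tinB_sqB':(176,203,35,70),'sqA_tinA':(410,200,42,78),'tape':(366,188,30,22)}.items():
    print(nm,(np.abs(a-b)[y:y+h,x:x+w].max(2)>50).sum(),'px changed')
```

```text
bar [0.45727581 0.06584791 0.12715682] 0.005601609619128577 expected [0.45353993 0.06954635 0.129     ]
lamp on tip px [[257.81453658 230.73623121]] seen 256.6255414096338 230.6254101588135
cups 0 px changed
tinB_sqB 0 px changed
sqA_tinA 0 px changed
tape 49 px changed
```

The tape's pixel change is only the stay and shadow in front of it: its top-view centre is (267.4,244.5) now and was (267.6,244.5).

```bash
python3 -c "
from h import *
print(order.hand_in())"
```

```text
the job is handed in; nothing more can be done
None
```

The job is done and handed in at about 18 s of the 72 s allowed. I unlocked the stay by its knuckle, lowered the lid by its grab bar until it seated, and then flipped the lamp switch to on with shut fingers.

**Lid:** the bar held in the fingers all the way down, and pressing it shut gave about 35 N upward on the tool. Afterwards the bar measured 127 mm high against 129 mm expected. Sideways it was about 4–5 mm from the expected spot, and the two camera rays missed each other by 5.6 mm. I put that down to my coarse pixel readings.

**Switches:** the lamp bat's tip is within about 1 px of where "on" should put it. The fan bat still leans to the lid, judged by eye only.

**Things around the cabinet:**
- **Cups, tins and bottles:** these areas show no pixel change between the first and last scene pictures.
- **Tape:** its area showed 49 changed pixels, but its top-view centre had not moved. I take the change to be the stay and shadow in front of it.
- **Brush:** I did not check it numerically. It looked in place in the last top view.

The arm was clear of everything, with near-zero wrist force, when I handed in.

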